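# Refit the ball and retainer of a trackball

## Task

Push the trackball's ball along the curved inspection track until it rests in the dimple at the open exit, then lift it out there and lower it into the round cup of the opened trackball unit, letting go only once it sits in the cup. Then lower the drilled retainer plate over all four standoff posts of the unit at once until it lies flat on their shoulders, the ball showing through its big hole, and let go. Do not drop the ball on the bench, and leave the other things on the bench where they are.

Things in the scene. Friction and masses are not known exactly. Their poses are not given: they have to be found in the camera images.
- ball_center (a point): centre of the smooth white ball, 44 mm across, about 75 g (may vary by a third), which lies in the straight part of the track at the start. It rolls freely and is polished (friction about 0.3 on anything, fingers too). 42 mm above the table while in the channel, 39 mm in the exit dimple.
- ball: the same ball; its origin is the point of the ball that was lowest at first and turns as it rolls, so use ball_center.
- track: grey plastic curved track, fixed. Origin: centre of the bend, at table height; z up; yaw within 0.35 rad. Channel centre line: along +x at y = +105 mm from x = -85 mm to 0, a quarter circle of radius 105 mm about the origin (clockwise from above) to (105, 0) mm, then along -y. Channel floor 20 mm above the table, 46 mm wide between 5 mm walls; a 10 mm high bar on the floor closes the start at x = -82 mm.
- bend_start (a point): on the channel's floor, middle, where the straight part ends and the bend begins; axes of the track. Inward lips on the walls, 53.5 to 56 mm above the table, leave a 40 mm wide slot along the centre line all the way: the ball (top 8 mm proud of the lips) cannot be lifted out through it, but shut fingertips fit down through it behind the ball.
- bend_end (a point): end of the bend, on the floor's middle, axes of the track: walls and lips end here. Beyond, along the track's -y, is the exit: an open tongue, 34 mm wide, top 20 mm above the table, nothing beside it, so that fingers pass down on both sides (track's +x and -x). 4 mm high ridges along its edges guide the ball to the dimple; an end stop, 40 mm high above the table, stands 66 mm beyond this point.
- exit_seat (a point): centre of the 22 mm wide dimple hole in the exit tongue, 42 mm beyond bend_end, at the height of the channel floor (20 mm above the table); axes of the track. A ball pushed over it drops 3 mm in and stays; its centre is then about 19 mm above this point.
- unit: opened trackball unit, fixed: black base 130 x 90 x 12 mm (long side along its x), in its middle a white round cup, and four round aluminium standoff posts, 12 mm across, at x = +-46, y = +-19 mm, with shoulders 54 mm above the table and on them steel pins, 6.5 mm across with tapered tips, up to 67 mm. Origin: middle of the underside. It may stand where the plate's foam block would, and the reverse.
- unit_cup (a point): centre of the cup's rim, 24 mm above the table; the cup is 36 mm across outside, 26 mm inside; axes of the unit. The seated ball's centre is about 18 mm above this point. Fingers on the ball's +y and -y sides (unit's axes) are clear of the posts.
- unit_shoulders (a point): point midway between the four posts at the height of their shoulders, 54 mm above the table; the plate's underside (its origin) lies here when it is home, its long side along the unit's x, either way round.
- plate: drilled retainer plate of bare aluminium, 116 x 62 x 6 mm (long side along its x), about 95 g, with one 40 mm hole in the middle and four 9 mm holes at x = +-46, y = +-19 mm for the pins (1.25 mm play all round). Origin: centre of its underside. At the start it lies level on a black foam block (90 x 40 mm, 30 mm high, fixed) and overhangs it on all sides, so it can be gripped from above across its 62 mm width.
- jar: bystander: the small clear screw jar with a white lid, 32 mm across and 38 mm high, standing inside the bend of the track; origin at its underside
- phone: bystander: a phone lying flat, 145 x 72 x 8 mm; origin at its underside
- driver: bystander: a screwdriver lying flat, 150 mm; origin at its underside
- brush: bystander: a cleaning brush lying flat, 160 mm; origin at its underside
- back_cover: bystander: a plain undrilled aluminium phone back, 120 x 66 x 6 mm, lying flat (not the retainer plate); origin at its underside
- spray: bystander: a spray can, 64 mm across, 170 mm high; origin at its underside
- dish: bystander: a shallow steel dish, 70 mm across, 22 mm high; origin at its underside

How it is judged:
On the way, in this order (a step that is already met when the one before it is completed fails the run):
1. the ball rests in the dimple at the exit of the track (within 6 mm) (horizontal distance between ball_center and exit_seat below 0.006 m and z of ball_center in the frame of exit_seat below 0.023 m and linear speed of ball below 0.05 m/s), for 0.2 s.
2. the ball has been lowered into the cup while still in the fingers (within 6 mm sideways, 5 mm in height) (horizontal distance between ball_center and unit_cup below 0.006 m and z of ball_center in the frame of unit_cup below 0.023 m and contact force between the fingers and ball above 0.3 N), for 0.05 s.
3. the ball sits in the cup, let go (horizontal distance between ball_center and unit_cup below 0.005 m and z of ball_center in the frame of unit_cup between 0.014 and 0.0225 m and contact force between the fingers and ball below 0.1 N), for 0.2 s.
At the end, for the whole second after the job is handed in: At rest: the ball in the cup (within 5 mm of its axis, centre 14 to 22.5 mm above the rim); the plate flat on the four shoulders, pins through its holes (within 3 mm sideways, 2 mm in height, 0.08 rad in yaw, 0.05 rad of level) (horizontal distance between ball_center and unit_cup below 0.005 m and z of ball_center in the frame of unit_cup between 0.014 and 0.0225 m and horizontal distance between plate and unit_shoulders below 0.003 m and z of plate in the frame of unit_shoulders between -0.002 and 0.002 m and angle between the x axis of plate and the x axis of unit, either way round below 0.08 rad and angle between plate's own z axis and vertical below 0.05 rad and linear speed of plate below 0.02 m/s and linear speed of ball below 0.05 m/s); the robot touches nothing.
It fails at once if the ball falls to the bench (height (world z) of ball_center below 0.03 m).
It fails at once if a bystander is shifted by more than 40 mm (distance of any of jar, phone, driver, brush, back_cover, spray, dish from where it was at the start of the episode above 0.04 m).
It also fails if it takes over 72 s, if anything falls off the work surface, if the arm or the gripper's body presses on something with over 40 N, if the wrist force passes 120 N, or if a joint passes its speed limit or range.

## Robot

A 6-joint arm with a two-finger parallel gripper is mounted at the origin on the work surface. World frame = base frame: x ahead of the robot, y to its left, z up, the work surface at z = 0. Lengths are in m, angles in rad, forces in N, time in s.
With the tool pointing down it reaches from about 0.25 to 0.775 m from the base axis. Payload 4 kg.
Tool frame: the origin (TCP) lies on the centre line of the jaws, within the pads' length; the fingertips stand ctrl.tcp_to_tips ahead of it and the grasp point (between the pads) lies 2 mm behind it (ctrl.tcp_to_tips is the distance from the TCP to the fingertips, in m); z points along the fingers, y is the line along which they close (so a half turn about z gives the same grasp; the last joint's range is limited). The gripper opens to 94 mm and grips with 3 to 60 N. Pads are 16 mm wide; open, the fingers measure 119 mm over their backs; the gripper's body (75 mm by 177 mm) begins 78 mm behind the grasp point.
Start: joints at [1.145, 0.087, 1.371, -0, 1.684, -0.103], TCP at [0.174, 0.522, 0.223] pointing down, gripper open.
Joint ranges: [-3.1, 3.1], [-0.76, 2.03], [0.27, 2.55], [-1.08, 4.22], [0.17, 2.65], [-2.57, 2.57]. Speed limits (rad/s): [2.79, 2.79, 3.14, 3.14, 3.14, 3.14].

## Interface

Orientations are given as a rotation vector (axis times angle).
In Python, from station import ctrl gives the robot as it stands. The module is installed in compiled form; this text tells all that it offers.
- The arm moves only by the tool carry_out, never from a script. Its argument "series" is a list that holds one entry, the list of rows, each a list of 7 numbers: the shift along the tool's x, y, z in m, then the turn, a rotation vector about the tool's x, y, z in rad, then the closure, from 0 (fully open) to 1 (shut). A call has exactly 8 rows; each row shifts and turns the commanded pose from where the row before left it, along the tool's axes as they then stand; what a row does not reach is not made up. A row lasts 1/10 s, in which the tool goes at most 50 mm and 8.59 degrees, less where a joint would pass 70% of its speed; a pose out of reach is approached as far as the arm can. A call with a gripper value outside its range is refused whole. The fingers move at their own pace and stop on an object; "grip_force" is the grip in N (left out, the last holds). Time passes only in rows, so rows that do not move let the fingers close, or fill a call up. It gives the time, the measured TCP pose, the force, the opening and the grip force at its end, in the units of the state.
- ctrl.sense(): the state, without advancing time (a new reading comes with each control period).
- ctrl.read_camera(name): name is "scene" or "top"; returns the picture (384x512x3 uint8, red, green, blue); there is no depth.
- ctrl.get_calibration(name): a dict with "fovy" (degrees; the focal length in pixels is half the picture's height over the tangent of half this angle, whatever the lens; pixels are square), "cx", "cy" (the principal point, pixels), "k1" (the pictures are not rectified: a ray, as slopes to the right and down, at radius r is drawn at 1 + k1 r^2 times it, then the intrinsics apply), "xyz" and "rotation" of the camera in the world. Camera axes: x right, y up, looking along -z (the intrinsics and any distortion apply to the point x, -y, -z); pixel columns grow to the right and rows downward; lengths in m; the calibration is good to about 2 mm. A picture is of the moment at which its call begins. get_calibration takes no time and is no camera call.
- ctrl.close_job(): hands the job in; it is judged then, once.
The state is a dict: "time_s": time; "joint_positions": joint angles; "qvel": joint speeds; "effort": joint torques, N m; "tcp_pos": TCP position; "tcp_rot": TCP orientation; "contact_force": force on the tool from outside, world axes, zero at the start; "ft_torque": the same for the moment, N m; "finger_gap": finger opening in m; "finger_force": force on a finger pad.
Only numpy, scipy, OpenCV 4.12 (cv2) and the standard library are available. Lean on these libraries where they do the work, as an engineer would, in place of code of your own. Each camera call takes 0.05 s, during which the arm holds its last target. There are 200 camera calls.

## Working session

There is one attempt and no reset: what is moved stays moved. The work goes in short steps, Python scripts to look and compute and a tool call to move; the robot and the scene stay as the last step left them, time stands still between calls to the robot, and variables do not carry over. Pictures are saved under pics/ and viewed, at most 11 in all, crops included, and the job is handed in when it is done.

Besides the shell and the picture viewer there is one more tool, called as name([rows], argument=value, ...), one row to a line, values as JSON. carry_out: Moves the arm, as the interface text tells. Its arguments: {"type":"object","properties":{"series":{"type":"array"},"grip_force":{"type":"number"}},"required":["series"]}

```bash
mkdir -p pics; python3 - <<'E'
from station import ctrl
import cv2
for n in("top","scene"):
    im=ctrl.read_camera(n); cv2.imwrite(f"pics/{n}0.png",cv2.resize(im[:,:,::-1],(800,600),interpolation=cv2.INTER_CUBIC)); cv2.imwrite(f"pics/raw_{n}0.png",im[:,:,::-1])
    print(ctrl.get_calibration(n))
print(ctrl.tcp_to_tips); print(ctrl.sense())
E
```

```text
{'fovy': 42.43448020332775, 'cx': 256.54619234707235, 'cy': 196.79912717478823, 'k1': -0.08356024701535616, 'xyz': array([0.41634715, 0.08162996, 1.72760408]), 'rotation': array([ 0.0678838 , -0.04976319, -1.55483068])}
{'fovy': 54.76167767793465, 'cx': 254.84890962141256, 'cy': 191.74150892158013, 'k1': 0.007563885758351925, 'xyz': array([1.17442026, 0.51213427, 0.93438071]), 'rotation': array([0.41859579, 0.7852354 , 2.0410706 ])}
0.017
{'time_s': 0.1, 'joint_positions': array([ 1.14488924e+00,  8.78644853e-02,  1.37208189e+00, -3.01196558e-05,
        1.68359828e+00, -1.03057189e-01]), 'qvel': array([-0.00018751, -0.00244407, -0.00362982, -0.00129686, -0.00124622,
        0.00117075]), 'effort': array([ 2.23069226e-03, -3.41256773e+01, -3.03301513e+01,  7.20390561e-02,
        3.04688432e-02, -1.03397597e-04]), 'tcp_pos': array([0.17430046, 0.52116856, 0.22144104]), 'tcp_rot': array([-5.04859443e-01, -3.10027227e+00,  2.97142104e-03]), 'contact_force': array([-0.10911368, -0.41822889,  0.01591062]), 'ft_torque': array([0.00136561, 0.02791362, 0.0260108 ]), 'finger_force': 0.0, 'finger_gap': 0.0935039383050119}
```

View pics/top0.png

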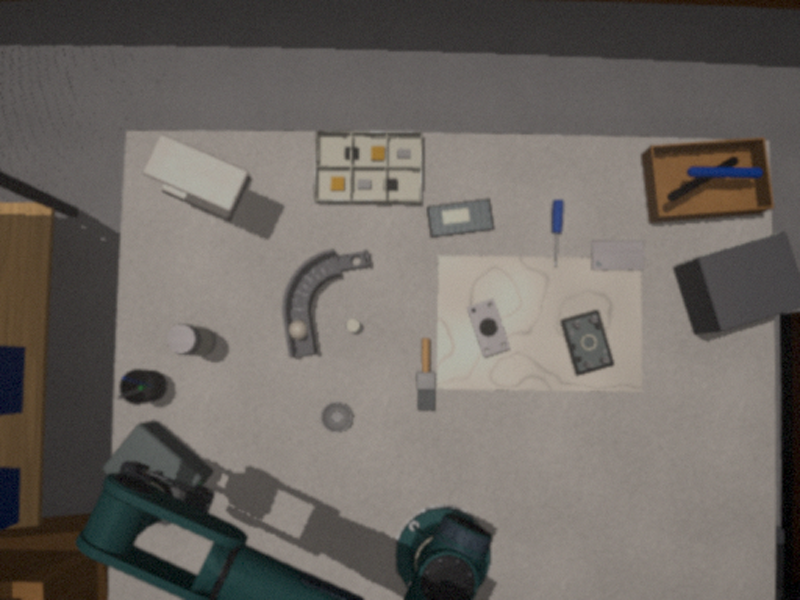

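View pics/scene0.png

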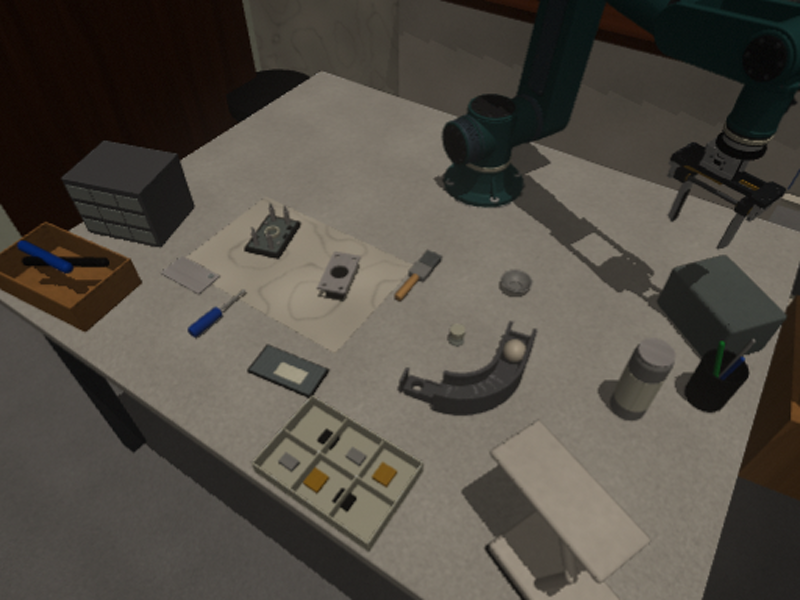

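The top picture shows the ball at (298,329), the dimple at (361,261), the plate at (488,328) and the unit at (587,342), all in 800-pixel scale. The scene picture shows the same layout. Next I'll take enlarged crops.

```bash
cat > h.py <<'E'
import numpy as np, cv2
from station import ctrl
from scipy.spatial.transform import Rotation as R
def K(c): 
    f=192/np.tan(np.radians(c["fovy"]/2)); return f
def proj(n,P):
    c=ctrl.get_calibration(n); f=K(c)
    p=(np.atleast_2d(P)-c["xyz"])@R.from_rotvec(c["rotation"]).as_matrix()
    s=np.c_[p[:,0],-p[:,1]]/-p[:,2:]
    s=s*(1+c["k1"]*(s**2).sum(1,keepdims=True))
    return s*f+[c["cx"],c["cy"]]
def back(n,uv,z):
    from scipy.optimize import fsolve
    return fsolve(lambda q:(proj(n,[q[0],q[1],z])-uv).ravel(),[0.45,0.0])
def crop(im,x,y,w,h,s,name=None):
    o=cv2.resize(im[y:y+h,x:x+w],None,fx=s,fy=s,interpolation=cv2.INTER_CUBIC)
    o=cv2.convertScaleAbs(o,alpha=1.6)
    if name: cv2.imwrite(name,o)
    return o
E
python3 - <<'E'
from h import *
acc=np.mean([ctrl.read_camera("top").astype(float) for _ in range(4)],0).astype(np.uint8)[:,:,::-1]
cv2.imwrite("pics/acc_top.png",acc)
acs=np.mean([ctrl.read_camera("scene").astype(float) for _ in range(4)],0).astype(np.uint8)[:,:,::-1]
cv2.imwrite("pics/acc_scene.png",acs)
a=crop(acc,175,152,80,80,5); a2=crop(acc,290,180,110,70,3.6)  # a 400x400
cv2.imwrite("pics/ct.png",crop(acc,175,155,80,76,7.5))
cv2.imwrite("pics/cu.png",crop(acc,292,180,106,66,7.5))
b=crop(acs,250,200,100,70,7.5,"pics/cs.png")
E
```

```text
(no output)
```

View pics/ct.png

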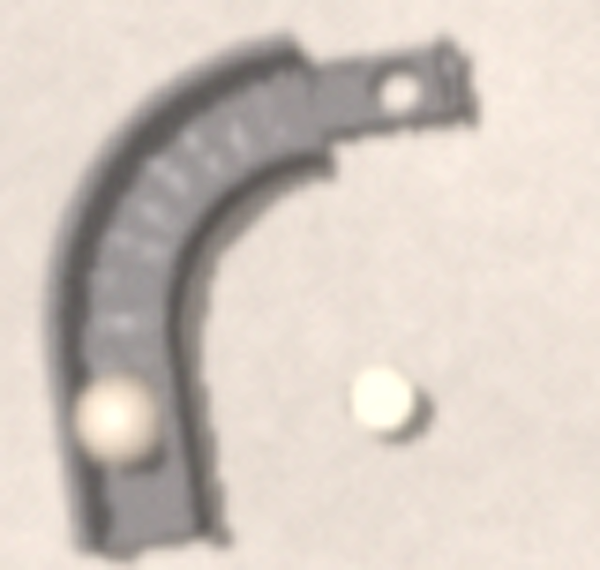

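View pics/cu.png

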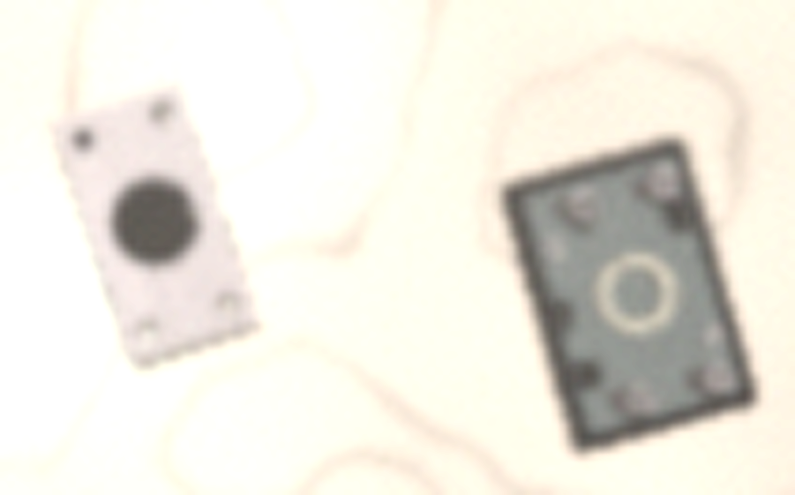

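The track crop shows the ball at (117,419), the dimple at (401,92) and the jar at (385,400). The unit crop shows the plate's hole at (155,221) and the cup at (637,293). Next I'll fit models to these points and overlay them.

```bash
cat > fit.py <<'E'
from h import *
from scipy.optimize import least_squares
def o(uv,x0,y0,s): return (np.array(uv,float)+.5)/s-.5+[x0,y0]
def place(q,L): 
    L=np.atleast_2d(L)/1000.; c,s=np.cos(q[2]),np.sin(q[2])
    return np.c_[q[0]+c*L[:,0]-s*L[:,1],q[1]+s*L[:,0]+c*L[:,1],L[:,2]]
def fit(n,L,uv,q0):
    r=least_squares(lambda q:(proj(n,place(q,L))-uv).ravel(),q0,loss='soft_l1',f_scale=.5)
    return r.x,np.round((proj(n,place(r.x,L))-uv),2).tolist()
ct=lambda u:o(u,175,155,7.5); cu=lambda u:o(u,292,180,7.5)
# track
Lt=[(105,-42,20),(77,0,56),(133,0,56),(-85,133,56),(-85,77,56)]
ut=ct([(401,92),(333,165),(298,38),(82,547),(215,540)])
Lp=[(58,31,36),(58,-31,36),(-58,-31,36),(-58,31,36),(46,19,36),(46,-19,36),(-46,-19,36),(-46,19,36),(0,0,36)]
up=cu([(50,122),(178,88),(260,325),(140,368),(83,138),(163,110),(231,303),(147,332),(155,221)])
Lu=[(65,45,12),(65,-45,12),(-65,-45,12),(-65,45,12),(46,19,60),(46,-19,60),(-46,-19,60),(-46,19,60),(0,0,24)]
uu=cu([(503,188),(683,138),(756,402),(577,452),(580,205),(662,182),(713,378),(635,400),(637,293)])
if __name__=="__main__":
    # track yaw guess: track -y is image right, track +x up
    T={}
    for k,L,u,q0 in(("track",Lt,ut,[.5,.2,0.]),("plate",Lp,up,[.45,0,.2]),("unit",Lu,uu,[.4,-.1,.2])):
        T[k],r=fit("top",L,u,q0); print(k,np.round(T[k],4),r)
    b=back("top",ct((117,419)),.042); print("ball",b, "jar",back("top",ct((385,400)),.038))
    np.save("T.npy",np.array([T[k] for k in("track","plate","unit")]))
    a=np.linspace(0,np.pi/2,15)
    def arc(r,z): return [(-85,r,z)]+[(r*np.sin(t),r*np.cos(t),z) for t in a]
    lines=[("track",arc(133,56)),("track",arc(77,56)),("track",[(122,0,20),(122,-66,20),(88,-66,20),(88,0,20)]),
     ("track",[(105+11*np.cos(t),-42+11*np.sin(t),20) for t in np.linspace(0,6.3,20)]),
     ("plate",[Lp[i] for i in(0,1,2,3,0)]),("plate",[(20*np.cos(t),20*np.sin(t),36) for t in np.linspace(0,6.3,20)]),
     ("unit",[Lu[i] for i in(0,1,2,3,0)]),("unit",[(18*np.cos(t),18*np.sin(t),24) for t in np.linspace(0,6.3,20)])]
    for x in(46,-46):
        for y in(19,-19): lines+=[("unit",[(x,y,12),(x,y,67)])]
    for n,bx in(("scene",[(250,200,100,70),(150,125,85,70)]),("top",[(175,155,80,76),(292,180,106,66)])):
        im=cv2.imread(f"pics/acc_{n}.png"); outs=[]
        for (x,y,w,h) in bx:
            s=400/w; c=crop(im,x,y,w,h,s)
            for k,L in lines:
                p=(proj(n,place(T[k],L))+.5-[x,y])*s
                cv2.polylines(c,[np.int32(p)],False,(0,0,255),1)
            outs.append(cv2.copyMakeBorder(c,0,400-c.shape[0],0,0,cv2.BORDER_CONSTANT)[:400])
        cv2.imwrite(f"pics/ov_{n}.png",np.hstack(outs))
E
python3 fit.py
```

```text
track [0.5364 0.2235 0.1814] [[0.61, 0.17], [-1.87, -0.9], [0.21, -0.03], [0.51, 1.59], [-0.95, -0.19]]
plate [ 0.5036 -0.0895  0.3388] [[0.08, 0.25], [0.09, -0.95], [0.19, -0.5], [-0.95, -0.44], [0.12, 0.31], [-0.08, 0.53], [-0.4, 0.22], [0.3, -0.1], [0.12, 0.19]]
unit [ 0.4746 -0.3109  0.2757] [[-0.94, -0.51], [-0.25, -0.5], [0.19, 0.36], [-0.71, 0.47], [0.4, -0.2], [0.19, -0.03], [0.79, 0.11], [0.44, 0.11], [-0.58, 0.07]]
ball [0.49282816 0.32848863] jar [0.50359197 0.20649661]
```

View pics/ov_scene.png

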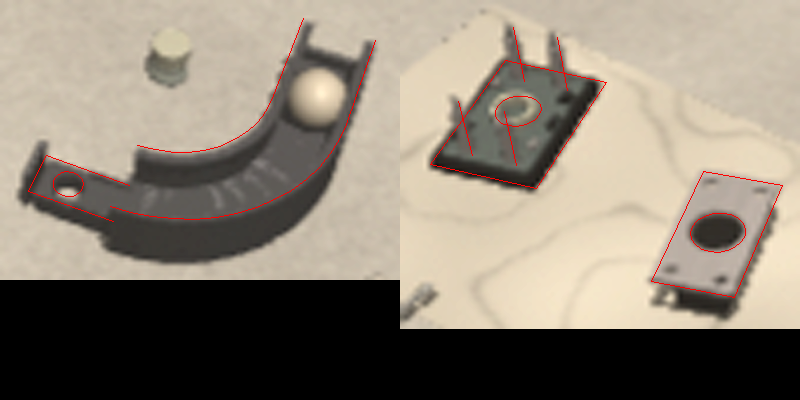

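View pics/ov_top.png

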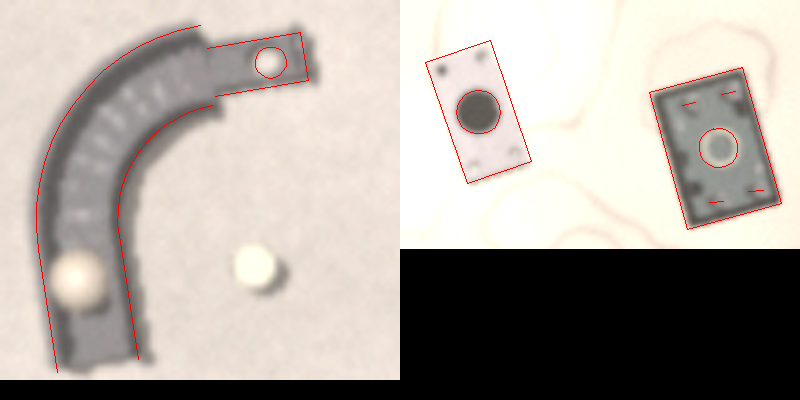

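The overlays agree with both pictures to about 1 px. The top-view dimple, cup and plate hole line up, and the scene-view dimple is at (68,184) as drawn. Next is the helper that works out rows, then the first move.

```bash
cat >> h.py <<'E'
def plan(wps,start=None):
    """wps: (x,y,z,yaw of tool y [mod pi],closure,rows); prints rows in tool axes"""
    s=ctrl.sense(); p=s["tcp_pos"].copy(); M=R.from_rotvec(s["tcp_rot"])
    if start is not None: p=np.array(start,float)
    rows=[]
    for x,y,z,yaw,cl,n in wps:
        g=np.array([x,y,z]); c0=M.as_matrix()[:,1]; 
        if np.cos(yaw)*c0[0]+np.sin(yaw)*c0[1]<0: yaw+=np.pi
        ty=np.array([np.cos(yaw),np.sin(yaw),0]); tz=np.array([0,0,-1.]); G=R.from_matrix(np.c_[np.cross(ty,tz),ty,tz])
        for i in range(n):
            k=n-i; d=np.round(M.inv().apply((g-p)/k),4); w=np.round((M.inv()*G).as_rotvec()/k,3)
            p=p+M.apply(d); M=M*R.from_rotvec(w); rows.append([*(d+0.).tolist(),*(w+0.).tolist(),cl])
    for i in range(0,len(rows),8): print(i//8,str(rows[i:i+8]).replace(" ",""))
    print("end",p.round(4),"now",s["tcp_pos"].round(4),s["tcp_rot"].round(3),"j",s["joint_positions"].round(2))
E
python3 -c "
from h import *
plan([(.4526,.3149,.15,.1814,1,8)])"
```

```text
0 [[-0.0412,-0.0135,0.0091,0.0,0.0,0.133,1],[-0.0426,-0.0079,0.0091,0.0,0.0,0.133,1],[-0.0433,-0.0022,0.009,0.0,0.0,0.133,1],[-0.0432,0.0036,0.0091,0.0,0.0,0.134,1],[-0.0423,0.0093,0.009,0.0,0.0,0.133,1],[-0.0407,0.0148,0.0091,0.0,0.0,0.134,1],[-0.0383,0.0201,0.009,0.0,0.0,0.133,1],[-0.0353,0.0251,0.0091,0.0,0.0,0.134,1]]
end [0.4526 0.3149 0.15  ] now [0.1745 0.5216 0.2225] [-0.505 -3.101 -0.   ] j [ 1.14  0.09  1.37  0.    1.68 -0.1 ]
```

carry_out([
  [[-0.0412,-0.0135,0.0091,0,0,0.133,1],[-0.0426,-0.0079,0.0091,0,0,0.133,1],[-0.0433,-0.0022,0.009,0,0,0.133,1],[-0.0432,0.0036,0.0091,0,0,0.134,1],[-0.0423,0.0093,0.009,0,0,0.133,1],[-0.0407,0.0148,0.0091,0,0,0.134,1],[-0.0383,0.0201,0.009,0,0,0.133,1],[-0.0353,0.0251,0.0091,0,0,0.134,1]],
], grip_force=8)

```text
time_s: 1.3
tcp_pos: [0.4539, 0.3137, 0.1499]
tcp_rot: [2.018, 2.407, 0.001]
contact_force: [-0.1, 1.0, -0.3]
finger_gap: 0.0332
finger_force: 0.0
```

```bash
cat > m.py <<'E'
from fit import *
T=np.load("T.npy")
def blob(n,Pw,half,bright,f=8):
    g=cv2.cvtColor(cv2.imread(f"pics/acc_{n}.png"),cv2.COLOR_BGR2GRAY)
    u=proj(n,Pw)[0]; x,y=np.int32(u-half); c=g[y:y+2*half+1,x:x+2*half+1]
    c=cv2.resize(c,None,fx=f,fy=f,interpolation=cv2.INTER_CUBIC)
    t,b=cv2.threshold(c,0,255,cv2.THRESH_OTSU|(0 if bright else cv2.THRESH_BINARY_INV))
    k,l,st,ce=cv2.connectedComponentsWithStats(b)
    h=c.shape[0]/2; best=min([i for i in range(1,k) if st[i,4]>300],key=lambda i:np.hypot(*(ce[i]-h)))
    cs,_=cv2.findContours((l==best).astype(np.uint8),cv2.RETR_EXTERNAL,cv2.CHAIN_APPROX_NONE)
    (ex,ey),ax,_=cv2.fitEllipse(cs[0]); 
    return (np.array([ex,ey])+.5)/f-.5+[x,y], np.round(np.array(ax)/f,1)
for nm,q,L,half,br in(("hole",T[1],(0,0,36),8,0),("cup",T[2],(0,0,24),8,1),("dimple",T[0],(105,-42,20),4,1)):
    P=place(q,L)
    for n in("top","scene"):
        h=half if n=="top" else int(half*1.3)
        u,ax=blob(n,P,h,br); print(nm,n,u.round(2),ax,"pred",proj(n,P)[0].round(2),"world",back(n,u,L[2]/1000).round(4))
g=cv2.cvtColor(cv2.imread("pics/acc_top.png"),cv2.COLOR_BGR2GRAY)
for nm,q,L in(("unitbase",T[2],Lu[:4]),("plate",T[1],Lp[:4])):
    p=proj("top",place(q,L)); x,y=np.int32(p.min(0)-6);X,Y=np.int32(p.max(0)+7); c=cv2.resize(g[y:Y,x:X],None,fx=8,fy=8,interpolation=cv2.INTER_CUBIC)
    _,b=cv2.threshold(c,0,255,cv2.THRESH_OTSU|cv2.THRESH_BINARY_INV)
    cs,_=cv2.findContours(b,cv2.RETR_EXTERNAL,cv2.CHAIN_APPROX_NONE); r=cv2.minAreaRect(max(cs,key=cv2.contourArea))
    bp=(cv2.boxPoints(r)+.5)/8-.5+[x,y]; w=np.array([back("top",v,L[0][2]/1000) for v in bp]); e=np.diff(w[[0,1,2]],axis=0)
    print(nm,"ctr",w.mean(0).round(4),"sides",np.hypot(*e.T).round(4),"yaw",np.round(np.arctan2(e[:,1],e[:,0])%(np.pi/2),4))
print(T.round(4))
E
python3 m.py
```

```text
hole top [312.14 209.12] [11.3 11.6] pred [312.35 209.22] world [ 0.5039 -0.0888]
hole scene [216.74 173.63] [ 8.  11.7] pred [217.16 173.91] world [ 0.5033 -0.0915]
cup top [376.55 218.61] [11.2 11.3] pred [375.92 218.71] world [ 0.4749 -0.3131]
cup scene [175.1  147.36] [5.  6.6] pred [174.58 148.09] world [ 0.4704 -0.312 ]
dimple top [227.93 167.11] [4.7 5.6] pred [228.65 167.01] world [0.6468 0.2037]
dimple scene [266.57 248.02] [2.7 5. ] pred [266.53 245.55] world [0.6544 0.2059]
unitbase ctr [ 0.4746 -0.3116] sides [0.0939 0.1325] yaw [0.2861 0.2745]
plate ctr [ 0.504  -0.0886] sides [0.0411 0.0423] yaw [0.2332 0.2257]
[[ 0.5364  0.2235  0.1814]
 [ 0.5036 -0.0895  0.3388]
 [ 0.4746 -0.3109  0.2757]]
```

```bash
python3 - <<'E'
from h import *
o=np.array([.5364,.2228]); a=.1814; c,s=np.cos(a),np.sin(a)
W=lambda x,y:(o[0]+c*x-s*y,o[1]+s*x+c*y)
w=[]
def add(x,y,z,n): w.append((*W(x/1000,y/1000),z,a,1,n))
add(-66,105,.048,5)
add(-66,105,.048,1)
add(0,105,.048,8)
for t in np.linspace(0,90,19)[1:]: add(105*np.sin(np.radians(t)),105*np.cos(np.radians(t)),.048,1)
add(105,-6,.048,1); add(105,-12,.048,3); add(105,-12,.048,4)
plan(w)
print(W(.105,-.042),W(.105,-.012))
E
```

```text
0 [[0.0001,-0.0003,0.0204,0.0,0.0,-0.001,1],[0.0001,-0.0003,0.0204,0.0,0.0,-0.001,1],[0.0002,-0.0003,0.0204,0.0,0.0,-0.001,1],[0.0001,-0.0002,0.0204,0.0,0.0,-0.001,1],[0.0002,-0.0003,0.0203,0.001,0.0,-0.002,1],[0.0,0.0,0.0,0.0,0.0,0.0,1],[0.0,0.0083,0.0,0.0,0.0,0.0,1],[0.0,0.0082,0.0,0.0,0.0,0.0,1]]
1 [[0.0,0.0083,0.0,0.0,0.0,0.0,1],[0.0,0.0082,0.0,0.0,0.0,0.0,1],[0.0,0.0083,0.0,0.0,0.0,0.0,1],[0.0,0.0082,0.0,0.0,0.0,0.0,1],[0.0,0.0083,0.0,0.0,0.0,0.0,1],[0.0,0.0082,0.0,0.0,0.0,0.0,1],[-0.0004,0.0092,0.0,0.0,0.0,0.0,1],[-0.0012,0.0091,0.0,0.0,0.0,0.0,1]]
2 [[-0.002,0.0089,0.0,0.0,0.0,0.0,1],[-0.0027,0.0087,0.0,0.0,0.0,0.0,1],[-0.0035,0.0085,0.0,0.0,0.0,0.0,1],[-0.0043,0.0081,0.0,0.0,0.0,0.0,1],[-0.0049,0.0078,0.0,0.0,0.0,0.0,1],[-0.0056,0.0072,0.0,0.0,0.0,0.0,1],[-0.0062,0.0068,0.0,0.0,0.0,0.0,1],[-0.0067,0.0062,0.0,0.0,0.0,0.0,1]]
3 [[-0.0073,0.0055,0.0,0.0,0.0,0.0,1],[-0.0077,0.005,0.0,0.0,0.0,0.0,1],[-0.0081,0.0042,0.0,0.0,0.0,0.0,1],[-0.0085,0.0035,-0.0001,0.0,0.0,0.0,1],[-0.0087,0.0028,0.0,0.0,0.0,0.0,1],[-0.009,0.0019,0.0,0.0,0.0,0.0,1],[-0.0091,0.0012,0.0,0.0,0.0,0.0,1],[-0.0091,0.0004,0.0,0.0,0.0,0.0,1]]
4 [[-0.006,0.0,0.0,0.0,0.0,0.0,1],[-0.002,0.0,0.0,0.0,0.0,0.0,1],[-0.002,0.0,0.0,0.0,0.0,0.0,1],[-0.002,0.0,0.0,0.0,0.0,0.0,1],[0.0,0.0,0.0,0.0,0.0,0.0,1],[0.0,0.0,0.0,0.0,0.0,0.0,1],[0.0,0.0,0.0,0.0,0.0,0.0,1],[0.0,0.0,0.0,0.0,0.0,0.0,1]]
end [0.6418 0.2299 0.048 ] now [0.4539 0.3137 0.1499] [2.018e+00 2.407e+00 1.000e-03] j [0.5  0.12 1.48 0.   1.54 0.33]
(np.float64(0.6472542538718236), np.float64(0.20043184409654446)) (np.float64(0.6418420505109187), np.float64(0.22993960671556066))
```

carry_out([
  [[0.0001,-0.0003,0.0204,0,0,-0.001,1],[0.0001,-0.0003,0.0204,0,0,-0.001,1],[0.0002,-0.0003,0.0204,0,0,-0.001,1],[0.0001,-0.0002,0.0204,0,0,-0.001,1],[0.0002,-0.0003,0.0203,0,0,-0.002,1],[0,0,0,0,0,0,1],[0,0.0083,0,0,0,0,1],[0,0.0082,0,0,0,0,1]],
])

```text
time_s: 2.1
tcp_pos: [0.469, 0.3191, 0.0498]
tcp_rot: [2.003, 2.418, 0.005]
contact_force: [-0.4, 0.6, 0.4]
finger_gap: 0.0004
finger_force: 0.0
```

carry_out([
  [[0,0.0083,0,0,0,0,1],[0,0.0082,0,0,0,0,1],[0,0.0083,0,0,0,0,1],[0,0.0082,0,0,0,0,1],[0,0.0083,0,0,0,0,1],[0,0.0082,0,0,0,0,1],[-0.0004,0.0092,0,0,0,0,1],[-0.0012,0.0091,0,0,0,0,1]],
])

```text
time_s: 2.9
tcp_pos: [0.535, 0.3295, 0.048]
tcp_rot: [-2.004, -2.419, -0.0]
contact_force: [-0.1, -0.0, 0.3]
finger_gap: 0.0002
finger_force: 0.1
```

carry_out([
  [[-0.002,0.0089,0,0,0,0,1],[-0.0027,0.0087,0,0,0,0,1],[-0.0035,0.0085,0,0,0,0,1],[-0.0043,0.0081,0,0,0,0,1],[-0.0049,0.0078,0,0,0,0,1],[-0.0056,0.0072,0,0,0,0,1],[-0.0062,0.0068,0,0,0,0,1],[-0.0067,0.0062,0,0,0,0,1]],
])

```text
time_s: 3.7
tcp_pos: [0.6028, 0.3052, 0.0481]
tcp_rot: [2.004, 2.419, 0.0]
contact_force: [0.2, 0.5, 0.8]
finger_gap: 0.0004
finger_force: 0.0
```

carry_out([
  [[-0.0073,0.0055,0,0,0,0,1],[-0.0077,0.005,0,0,0,0,1],[-0.0081,0.0042,0,0,0,0,1],[-0.0085,0.0035,0,0,0,0,1],[-0.0087,0.0028,0,0,0,0,1],[-0.009,0.0019,0,0,0,0,1],[-0.0091,0.0012,0,0,0,0,1],[-0.0091,0.0004,0,0,0,0,1]],
])

```text
time_s: 4.5
tcp_pos: [0.6389, 0.2432, 0.0481]
tcp_rot: [-2.004, -2.419, -0.0]
contact_force: [-0.1, 0.0, 0.4]
finger_gap: 0.0004
finger_force: 0.0
```

carry_out([
  [[-0.006,0,0,0,0,0,1],[-0.002,0,0,0,0,0,1],[-0.002,0,0,0,0,0,1],[-0.002,0,0,0,0,0,1],[0,0,0,0,0,0,1],[0,0,0,0,0,0,1],[0,0,0,0,0,0,1],[0,0,0,0,0,0,1]],
])

```text
time_s: 5.3
tcp_pos: [0.6409, 0.2329, 0.0484]
tcp_rot: [-2.004, -2.419, -0.002]
contact_force: [-0.1, 3.7, 1.8]
finger_gap: 0.0009
finger_force: 1.6
```

```bash
python3 - <<'E'
from h import *
im=np.mean([ctrl.read_camera("scene").astype(float) for _ in range(3)],0).astype(np.uint8)[:,:,::-1].copy()
cv2.imwrite("pics/acc_scene2.png",im)
crop(im,235,190,110,80,5,"pics/s2.png")
P=[.6472,.2004,.039]; print(proj("scene",[P]),"crop",(proj("scene",[P])+.5-[235,190])*5)
print(ctrl.sense()["tcp_pos"])
E
```

```text
[[266.44844951 241.74529739]] crop [[159.74224756 261.22648696]]
[0.64093169 0.23246102 0.0482678 ]
```

View pics/s2.png

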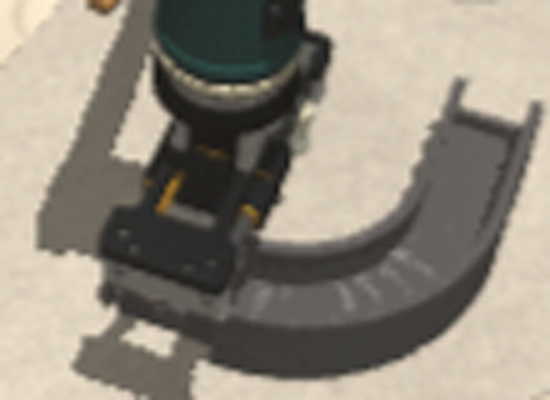

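The ball is hidden behind the gripper, whose jaws are at about (170,260). The 3.7 N force says the ball is trapped against the end stop. I'll back off, rise and look.

carry_out([
  [[0.008,0,0,0,0,0,1],[0.002,0,-0.03,0,0,0,1],[0,0,-0.045,0,0,0,1],[0.03,-0.02,-0.04,0,0,0,0.3],[0.04,-0.02,-0.02,0,0,0,0.3],[0.04,-0.02,0,0,0,0,0.3],[0.02,-0.02,0,0,0,0,0.3],[0,0,0,0,0,0,0.3]],
])

```text
time_s: 6.25
tcp_pos: [0.5353, 0.3551, 0.1803]
tcp_rot: [-1.999, -2.423, 0.002]
contact_force: [0.4, 0.5, 0.5]
finger_gap: 0.0371
finger_force: 0.0
```

```bash
python3 - <<'E'
from h import *
P=[.6472,.2004,.039]; outs=[]
for n in("top","scene"):
    im=np.mean([ctrl.read_camera(n).astype(float) for _ in range(4)],0).astype(np.uint8)[:,:,::-1].copy()
    cv2.imwrite(f"pics/acc_{n}3.png",im); u=proj(n,[P])[0]; x,y=np.int32(u-20)
    c=crop(im,x,y,41,41,9); outs.append(c); print(n,u,"crop",(u+.5-[x,y])*9,(x,y))
cv2.imwrite("pics/s3.png",np.hstack(outs)); print(ctrl.sense()["tcp_pos"])
E
```

```text
top [228.49656564 166.26732603] crop [188.96909076 186.90593429] (np.int32(208), np.int32(146))
scene [266.44844951 241.74529739] crop [188.53604561 191.20767652] (np.int32(246), np.int32(221))
[0.53893348 0.35194034 0.17984328]
```

View pics/s3.png

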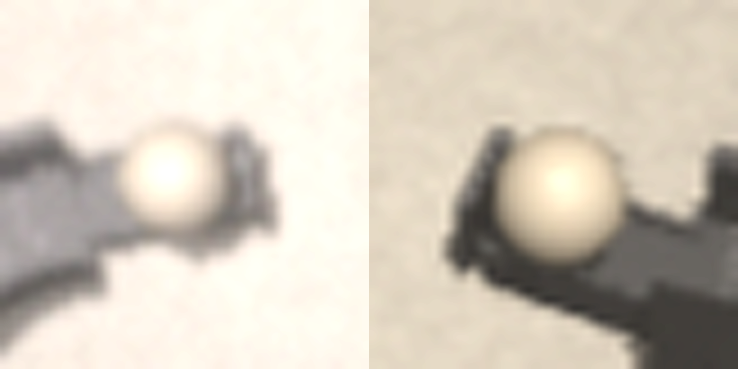

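The ball sits by the end stop, in the dimple: top crop (172,176), scene crop (192,195).

```bash
python3 - <<'E'
from h import *
ut=(np.array([172,176])+.5)/9-.5+[208,146]; us=(np.array([192,195])+.5)/9-.5+[246,221]
print(back("top",ut,.039),back("scene",us,.039))
for n,u in(("top",ut),("scene",us)):
    im=cv2.cvtColor(cv2.imread(f"pics/acc_{n}3.png"),cv2.COLOR_BGR2GRAY); x,y=np.int32(u-13); c=cv2.resize(im[y:y+27,x:x+27],None,fx=8,fy=8,interpolation=cv2.INTER_CUBIC)
    print(n,c.max(),c[::27,::27])
E
```

```text
[0.65113049 0.20679396] [0.64789617 0.20235047]
top 178 [[156 155 155 157 157 158 158 160]
 [156 155 155 157 160 160 157 159]
 [142 158 155 156 152 156 155 158]
 [ 72 132 144 144 160 142  92 129]
 [ 96  86 104 153 176 153  92  91]
 [103 100 104 127 147 130  77  83]
 [107 102  87  88  97  89  91 141]
 [ 83  70 127 156 159 146 159 162]]
scene 169 [[136 134 137 134 134 133 130 134]
 [135 136 134 138 136 134 132 135]
 [137 137  93 129 118 121 132 134]
 [135 141  59 128 149 147 112 133]
 [138  89  51 131 156 152 120 132]
 [137  49  41 109 131 130  96  51]
 [140  42  48  50  85  74  62  63]
 [136 132  72  36  39  42  55  61]]
```

```bash
python3 -c "
from h import *
plan([(.648,.2035,.14,.1814,.25,5),(.648,.2035,.10,.1814,.25,3),(.648,.2035,.037,.1814,.25,4),(.648,.2035,.037,.1814,.25,4)])"
```

```text
0 [[-0.0332,0.016,0.008,0.0,0.0,0.001,0.25],[-0.0332,0.016,0.008,0.0,0.0,0.001,0.25],[-0.0332,0.016,0.008,0.0,0.0,0.001,0.25],[-0.0331,0.0161,0.0079,0.0,0.0,0.0,0.25],[-0.0331,0.0161,0.008,0.0,0.0,0.001,0.25],[0.0,0.0,0.0133,0.0,0.0,0.0,0.25],[0.0,0.0,0.0133,0.0,0.0,0.0,0.25],[0.0,0.0,0.0134,0.0,0.0,0.0,0.25]]
1 [[0.0,0.0,0.0157,0.0,0.0,0.0,0.25],[0.0,0.0,0.0158,0.0,0.0,0.0,0.25],[0.0,0.0,0.0157,0.0,0.0,0.0,0.25],[0.0,0.0,0.0158,0.0,0.0,0.0,0.25],[0.0,0.0,0.0,0.0,0.0,0.0,0.25],[0.0,0.0,0.0,0.0,0.0,0.0,0.25],[0.0,0.0,0.0,0.0,0.0,0.0,0.25],[0.0,0.0,0.0,0.0,0.0,0.0,0.25]]
end [0.648  0.2035 0.037 ] now [0.5389 0.3519 0.1798] [ 2.007e+00  2.417e+00 -1.000e-03] j [ 0.49  0.31  1.2  -0.    1.64  0.31]
```

carry_out([
  [[-0.0332,0.016,0.008,0,0,0.001,0.25],[-0.0332,0.016,0.008,0,0,0.001,0.25],[-0.0332,0.016,0.008,0,0,0.001,0.25],[-0.0331,0.0161,0.0079,0,0,0,0.25],[-0.0331,0.0161,0.008,0,0,0.001,0.25],[0,0,0.0133,0,0,0,0.25],[0,0,0.0133,0,0,0,0.25],[0,0,0.0134,0,0,0,0.25]],
], grip_force=10)

```text
time_s: 7.45
tcp_pos: [0.6469, 0.2052, 0.0991]
tcp_rot: [-2.008, -2.415, 0.0]
contact_force: [-0.2, 0.2, -0.0]
finger_gap: 0.0701
finger_force: 0.0
```

carry_out([
  [[0,0,0.0157,0,0,0,0.25],[0,0,0.0158,0,0,0,0.25],[0,0,0.0157,0,0,0,0.25],[0,0,0.0158,0,0,0,0.25],[0,0,0,0,0,0,0.25],[0,0,0,0,0,0,0.8],[0,0,0,0,0,0,0.8],[0,0,0,0,0,0,0.8]],
])

```text
time_s: 8.25
tcp_pos: [0.6483, 0.2049, 0.0387]
tcp_rot: [2.008, 2.414, 0.003]
contact_force: [-0.1, -0.4, 0.7]
finger_gap: 0.0496
finger_force: 0.0
```

carry_out([
  [[0,0,0,0,0,0,0.8],[0,0,0,0,0,0,0.8],[0,0,0,0,0,0,0.8],[0,0,0,0,0,0,0.8],[0,0,0,0,0,0,0.8],[0,0,0,0,0,0,0.8],[0,0,-0.004,0,0,0,0.8],[0,0,-0.01,0,0,0,0.8]],
], grip_force=12)

```text
time_s: 9.05
tcp_pos: [0.6455, 0.2044, 0.049]
tcp_rot: [-2.007, -2.412, 0.007]
contact_force: [-0.2, 0.4, -1.0]
finger_gap: 0.0436
finger_force: 12.0
```

```bash
python3 -c "
from h import *
s=ctrl.sense(); print(s['tcp_pos'],s['finger_gap'],s['finger_force'],s['contact_force'])
y=.278+np.pi/2
# via high point; then over cup
plan([(.648,.2035,.15,.1814,.8,4),(.52,-.05,.19,.9,.8,10),(.474,-.312,.15,y,.8,10),(.474,-.312,.10,y,.8,4),(.474,-.312,.055,y,.8,8)])"
```

```text
[0.6455109  0.20437372 0.04898939] 0.0435590048504685 11.999908983707428 [-0.2130229   0.43382172 -1.03621509]
0 [[-0.0003,0.0004,-0.0253,-0.001,0.0,0.0,0.8],[-0.0003,0.0005,-0.0252,-0.002,0.0,0.001,0.8],[-0.0004,0.0005,-0.0253,-0.001,0.0,0.0,0.8],[-0.0003,0.0005,-0.0252,-0.002,0.0,0.001,0.8],[-0.0226,-0.0172,-0.004,0.0,0.0,-0.072,0.8],[-0.0213,-0.0187,-0.004,0.0,0.0,-0.072,0.8],[-0.0199,-0.0202,-0.004,0.0,0.0,-0.072,0.8],[-0.0184,-0.0216,-0.004,0.0,0.0,-0.072,0.8]]
1 [[-0.0169,-0.0229,-0.004,0.0,0.0,-0.072,0.8],[-0.0152,-0.024,-0.004,0.0,0.0,-0.072,0.8],[-0.0134,-0.0251,-0.004,0.0,0.0,-0.072,0.8],[-0.0115,-0.0259,-0.004,0.0,0.0,-0.072,0.8],[-0.0096,-0.0267,-0.004,0.0,0.0,-0.071,0.8],[-0.0078,-0.0274,-0.004,0.0,0.0,-0.072,0.8],[-0.0127,-0.0234,0.004,0.0,0.0,-0.095,0.8],[-0.0104,-0.0245,0.004,0.0,0.0,-0.095,0.8]]
2 [[-0.008,-0.0254,0.004,0.0,0.0,-0.095,0.8],[-0.0056,-0.026,0.004,0.0,0.0,-0.095,0.8],[-0.0031,-0.0264,0.004,0.0,0.0,-0.095,0.8],[-0.0006,-0.0266,0.004,0.0,0.0,-0.095,0.8],[0.0019,-0.0265,0.004,0.0,0.0,-0.095,0.8],[0.0045,-0.0262,0.004,0.0,0.0,-0.095,0.8],[0.0069,-0.0257,0.004,0.0,0.0,-0.094,0.8],[0.0093,-0.0249,0.0039,0.0,0.0,-0.095,0.8]]
3 [[0.0,0.0,0.0125,0.0,0.0,0.0,0.8],[0.0,0.0,0.0125,0.0,0.0,0.0,0.8],[0.0,0.0,0.0125,0.0,0.0,0.0,0.8],[0.0,0.0,0.0125,0.0,0.0,0.0,0.8],[0.0,0.0,0.0056,0.0,0.0,0.0,0.8],[0.0,0.0,0.0056,0.0,0.0,0.0,0.8],[0.0,0.0,0.0056,0.0,0.0,0.0,0.8],[0.0,0.0,0.0056,0.0,0.0,0.0,0.8]]
4 [[0.0,0.0,0.0057,0.0,0.0,0.0,0.8],[0.0,0.0,0.0056,0.0,0.0,0.0,0.8],[0.0,0.0,0.0057,0.0,0.0,0.0,0.8],[0.0,0.0,0.0056,0.0,0.0,0.0,0.8]]
end [ 0.474 -0.312  0.055] now [0.6455 0.2044 0.049 ] [-2.007 -2.412  0.007] j [0.22 0.45 1.26 0.   1.43 0.04]
```

```bash
python3 -c "
from h import *
y=.278-np.pi/2
plan([(.648,.2035,.15,.1814,.8,4),(.52,-.05,.19,-.55,.8,10),(.474,-.312,.15,y,.8,9),(.474,-.312,.15,y,.8,1)])"
```

```text
0 [[-0.0003,0.0004,-0.0253,-0.001,0.0,0.0,0.8],[-0.0003,0.0005,-0.0252,-0.002,0.0,0.001,0.8],[-0.0004,0.0005,-0.0253,-0.001,0.0,0.0,0.8],[-0.0003,0.0005,-0.0252,-0.002,0.0,0.001,0.8],[-0.0226,-0.0172,-0.004,0.0,0.0,0.073,0.8],[-0.0238,-0.0154,-0.004,0.0,0.0,0.073,0.8],[-0.0249,-0.0137,-0.004,0.0,0.0,0.073,0.8],[-0.0258,-0.0118,-0.004,0.0,0.0,0.073,0.8]]
1 [[-0.0266,-0.0099,-0.004,0.0,0.0,0.073,0.8],[-0.0273,-0.0079,-0.004,0.0,0.0,0.073,0.8],[-0.0278,-0.0059,-0.004,0.0,0.0,0.073,0.8],[-0.0281,-0.0039,-0.004,0.0,0.0,0.073,0.8],[-0.0284,-0.0019,-0.004,0.0,0.0,0.074,0.8],[-0.0284,0.0003,-0.004,0.0,0.0,0.073,0.8],[-0.0275,0.0109,0.0044,0.0,0.0,0.083,0.8],[-0.0265,0.0131,0.0044,0.0,0.0,0.082,0.8]]
2 [[-0.0253,0.0152,0.0044,0.0,0.0,0.083,0.8],[-0.024,0.0173,0.0045,0.0,0.0,0.082,0.8],[-0.0225,0.0192,0.0044,0.0,0.0,0.083,0.8],[-0.0208,0.021,0.0045,0.0,0.0,0.082,0.8],[-0.019,0.0226,0.0044,0.0,0.0,0.083,0.8],[-0.0171,0.0241,0.0045,0.0,0.0,0.082,0.8],[-0.0151,0.0254,0.0044,0.0,0.0,0.083,0.8],[0.0,0.0,0.0,0.0,0.0,0.0,0.8]]
end [ 0.474 -0.312  0.15 ] now [0.6455 0.2044 0.049 ] [-2.007 -2.412  0.007] j [0.22 0.45 1.26 0.   1.43 0.04]
```

carry_out([
  [[-0.0003,0.0004,-0.0253,-0.001,0,0,0.8],[-0.0003,0.0005,-0.0252,-0.002,0,0.001,0.8],[-0.0004,0.0005,-0.0253,-0.001,0,0,0.8],[-0.0003,0.0005,-0.0252,-0.002,0,0.001,0.8],[-0.0226,-0.0172,-0.004,0,0,0.073,0.8],[-0.0238,-0.0154,-0.004,0,0,0.073,0.8],[-0.0249,-0.0137,-0.004,0,0,0.073,0.8],[-0.0258,-0.0118,-0.004,0,0,0.073,0.8]],
], grip_force=15)

```text
time_s: 9.85
tcp_pos: [0.5969, 0.1016, 0.1677]
tcp_rot: [2.342, 2.09, 0.006]
contact_force: [0.5, 0.8, -0.6]
finger_gap: 0.0431
finger_force: 15.0
```

carry_out([
  [[-0.0266,-0.0099,-0.004,0,0,0.073,0.8],[-0.0273,-0.0079,-0.004,0,0,0.073,0.8],[-0.0278,-0.0059,-0.004,0,0,0.073,0.8],[-0.0281,-0.0039,-0.004,0,0,0.073,0.8],[-0.0284,-0.0019,-0.004,0,0,0.074,0.8],[-0.0284,0.0003,-0.004,0,0,0.073,0.8],[-0.0275,0.0109,0.0044,0,0,0.083,0.8],[-0.0265,0.0131,0.0044,0,0,0.082,0.8]],
])

```text
time_s: 10.65
tcp_pos: [0.5102, -0.1088, 0.1827]
tcp_rot: [2.859, 1.299, 0.009]
contact_force: [0.3, -0.7, -1.2]
finger_gap: 0.043
finger_force: 15.0
```

carry_out([
  [[-0.0253,0.0152,0.0044,0,0,0.083,0.8],[-0.024,0.0173,0.0045,0,0,0.082,0.8],[-0.0225,0.0192,0.0044,0,0,0.083,0.8],[-0.0208,0.021,0.0045,0,0,0.082,0.8],[-0.019,0.0226,0.0044,0,0,0.083,0.8],[-0.0171,0.0241,0.0045,0,0,0.082,0.8],[-0.0151,0.0254,0.0044,0,0,0.083,0.8],[0,0,0,0,0,0,0.8]],
])

```text
time_s: 11.45
tcp_pos: [0.4737, -0.3143, 0.1494]
tcp_rot: [-3.111, -0.427, -0.005]
contact_force: [-0.7, 0.8, -1.0]
finger_gap: 0.043
finger_force: 15.0
```

```bash
python3 -c "
from h import *
s=ctrl.sense(); print(s['finger_gap'],s['finger_force'],s['contact_force'])
y=.278-np.pi/2
plan([(.4735,-.312,.08,y,.8,4),(.4735,-.312,.05,y,.8,4)])"
```

```text
0.04303990881008106 15.000226199626923 [-0.74847443  0.84215022 -1.03179494]
0 [[0.0001,-0.0006,0.0174,0.0,-0.001,-0.001,0.8],[0.0001,-0.0005,0.0173,0.0,-0.001,-0.001,0.8],[0.0,-0.0006,0.0174,0.0,-0.001,-0.002,0.8],[0.0001,-0.0005,0.0173,-0.001,0.0,-0.001,0.8],[0.0,0.0,0.0075,0.0,0.0,0.0,0.8],[0.0,0.0,0.0075,0.0,0.0,0.0,0.8],[0.0,0.0,0.0075,0.0,0.0,0.0,0.8],[0.0,0.0,0.0075,0.0,0.0,0.0,0.8]]
end [ 0.4735 -0.312   0.05  ] now [ 0.4737 -0.3143  0.1494] [-3.111 -0.427 -0.005] j [-0.69  0.15  1.44  0.    1.54  0.61]
```

carry_out([
  [[0,0,0.0174,0,0,0,0.8],[0,0,0.0173,0,0,0,0.8],[0,0,0.0174,0,0,0,0.8],[0,0,0.0173,0,0,0,0.8],[0,0,0.0075,0,0,0,0.8],[0,0,0.0075,0,0,0,0.8],[0,0,0.005,0,0,0,0.8],[0,0,0,0,0,0,0.8]],
])

```text
time_s: 12.25
tcp_pos: [0.4758, -0.3113, 0.0611]
tcp_rot: [-3.11, -0.435, -0.009]
contact_force: [-0.5, -0.4, -1.3]
finger_gap: 0.0432
finger_force: 15.0
```

```bash
python3 - <<'E'
from h import *
s=ctrl.sense(); print(s['tcp_pos'],s['tcp_rot'],s['finger_gap'],s['contact_force'])
outs=[]
P=[.4735,-.312,.05]
for n in("top","scene"):
    im=np.mean([ctrl.read_camera(n).astype(float) for _ in range(3)],0).astype(np.uint8)[:,:,::-1].copy()
    cv2.imwrite(f"pics/acc_{n}4.png",im); u=proj(n,[P])[0]; x,y=np.int32(u-22)
    c=crop(im,x,y,45,45,8)
    for r,z,ctr in((.018,.024,[.4735,-.312]),):
        t=np.linspace(0,6.3,30); q=np.c_[ctr[0]+r*np.cos(t),ctr[1]+r*np.sin(t),0*t+z]
        cv2.polylines(c,[np.int32((proj(n,q)+.5-[x,y])*8)],False,(0,0,255),1)
    outs.append(c)
cv2.imwrite("pics/s4.png",np.hstack(outs))
E
```

```text
[ 0.47584334 -0.31130134  0.0611227 ] [-3.11032708 -0.43539871 -0.00881595] 0.04317336314022729 [-0.4615312  -0.41958095 -1.27082554]
```

View pics/s4.png

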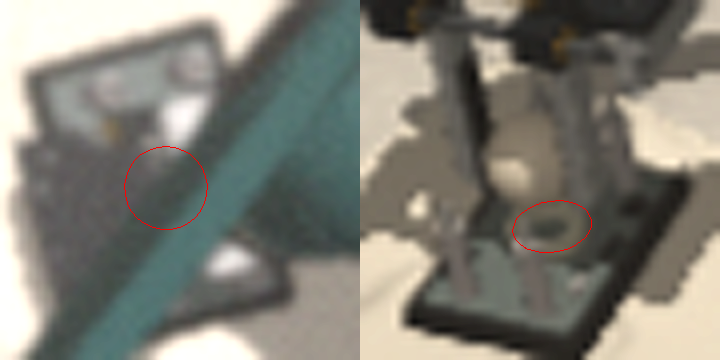

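The scene picture shows the ball in the fingers at about (535,158), just above the cup at (551,228). The top view is blocked by the arm.

```bash
python3 - <<'E'
from h import *
n="scene"; u=proj(n,[[.4735,-.312,.05]])[0]; x,y=np.int32(u-22)
f=lambda P:(proj(n,[P])[0]+.5-[x,y])*8+[360,0]
p=np.array([.4758,-.3113,.0615])
for q in (p,p+[.005,0,0],p+[0,.005,0],p+[0,0,.005],[.4735,-.312,.024]): print(f(q).round(1))
E
```

```text
[536.5 167.2]
[529.  173.2]
[544.8 171.2]
[534.7 158.6]
[552.3 226.6]
```

carry_out([
  [[-0.0008,0.0003,0.004,0,0,0,0.8],[-0.0008,0,0.004,0,0,0,0.8],[0,0,0.004,0,0,0,0.8],[0,0,0.003,0,0,0,0.8],[0,0,0.001,0,0,0,0.8],[0,0,0.001,0,0,0,0.8],[0,0,0.001,0,0,0,0.8],[0,0,0,0,0,0,0.8]],
])

```text
time_s: 13.35
tcp_pos: [0.4746, -0.3123, 0.0434]
tcp_rot: [-3.111, -0.435, -0.009]
contact_force: [-0.0, -0.7, -1.0]
finger_gap: 0.0433
finger_force: 15.0
```

carry_out([
  [[0,0,0.001,0,0,0,0.8],[0,0,0.001,0,0,0,0.8],[0,0,0.0005,0,0,0,0.8],[0,0,0.0005,0,0,0,0.8],[0,0,0,0,0,0,0.8],[0,0,0,0,0,0,0.8],[0,0,0,0,0,0,0.8],[0,0,0,0,0,0,0.8]],
])

```text
time_s: 14.15
tcp_pos: [0.475, -0.3131, 0.0418]
tcp_rot: [3.11, 0.435, 0.011]
contact_force: [-0.7, 0.1, 5.3]
finger_gap: 0.0433
finger_force: 15.0
```

carry_out([
  [[0,0,0,0,0,0,0.8],[0,0,0,0,0,0,0.4],[0,0,0,0,0,0,0.4],[0,0,0,0,0,0,0.4],[0,0,0,0,0,0,0.4],[0,0,0,0,0,0,0.4],[0,0,0,0,0,0,0.4],[0,0,0,0,0,0,0.4]],
], grip_force=5)

```text
time_s: 14.95
tcp_pos: [0.4746, -0.3123, 0.0403]
tcp_rot: [-3.111, -0.435, -0.009]
contact_force: [-0.5, 0.6, -0.1]
finger_gap: 0.0565
finger_force: 0.0
```

carry_out([
  [[0,0,-0.01,0,0,0,0.4],[0,0,-0.02,0,0,0,0.3],[0,0,-0.03,0,0,0,0.2],[0,0,-0.04,0,0,0,0.1],[0,0,-0.02,0,0,0,0.1],[0,0,0,0,0,0,0.1],[0,0,0,0,0,0,0.1],[0,0,0,0,0,0,0.1]],
])

```text
time_s: 15.75
tcp_pos: [0.473, -0.3118, 0.1584]
tcp_rot: [-3.108, -0.434, -0.006]
contact_force: [-0.2, -0.2, 0.0]
finger_gap: 0.0845
finger_force: 0.0
```

```bash
python3 -c "
from h import *
y=.339-np.pi/2
plan([(.5038,-.089,.15,y,.1,7),(.5038,-.089,.15,y,.1,1)])"
```

```text
0 [[0.0129,-0.0294,0.0013,0.0,-0.001,-0.009,0.1],[0.0132,-0.0293,0.0013,0.0,-0.001,-0.009,0.1],[0.0135,-0.0292,0.0013,0.0,0.0,-0.009,0.1],[0.0138,-0.029,0.0013,-0.001,-0.001,-0.009,0.1],[0.014,-0.0289,0.0013,0.0,0.0,-0.008,0.1],[0.0142,-0.0288,0.0012,-0.001,-0.001,-0.009,0.1],[0.0145,-0.0286,0.0012,0.0,0.0,-0.008,0.1],[0.0,0.0,0.0,0.0,0.0,0.0,0.1]]
end [ 0.5038 -0.089   0.15  ] now [ 0.473  -0.3118  0.1584] [-3.108 -0.434 -0.006] j [-0.69  0.14  1.44  0.    1.56  0.61]
```

carry_out([
  [[0.0129,-0.0294,0.0013,0,-0.001,-0.009,0.1],[0.0132,-0.0293,0.0013,0,-0.001,-0.009,0.1],[0.0135,-0.0292,0.0013,0,0,-0.009,0.1],[0.0138,-0.029,0.0013,-0.001,-0.001,-0.009,0.1],[0.014,-0.0289,0.0013,0,0,-0.008,0.1],[0.0142,-0.0288,0.0012,-0.001,-0.001,-0.009,0.1],[0.0145,-0.0286,0.0012,0,0,-0.008,0.1],[0,0,0,0,0,0,0.1]],
])

```text
time_s: 16.55
tcp_pos: [0.5037, -0.0862, 0.1493]
tcp_rot: [-3.094, -0.537, 0.002]
contact_force: [0.5, -0.2, -0.2]
finger_gap: 0.0845
finger_force: 0.0
```

carry_out([
  [[0,0,0.03,0,0,0,0.1],[0,0,0.03,0,0,0,0.1],[0,0,0,0,0,0,0.1],[0,0,0,0,0,0,0.1],[0,0,0,0,0,0,0.1],[0,0,0,0,0,0,0.1],[0,0,0,0,0,0,0.1],[0,0,0,0,0,0,0.1]],
])

```text
time_s: 17.35
tcp_pos: [0.5054, -0.0901, 0.0926]
tcp_rot: [3.094, 0.529, 0.006]
contact_force: [-0.6, 0.1, -0.5]
finger_gap: 0.0849
finger_force: 0.0
```

```bash
python3 - <<'E'
from fit import *
y=.339-np.pi/2
s=ctrl.sense(); print(s["qvel"].round(3))
plan([(.5038,-.089,.060,y,.1,3),(.5038,-.089,.031,y,.1,4),(.5038,-.089,.031,y,.1,1)])
# refined top-only measurements: cup ring, ball in cup vs pads
im=np.mean([ctrl.read_camera("top").astype(float) for _ in range(4)],0).astype(np.uint8)[:,:,::-1].copy(); cv2.imwrite("pics/acc_top5.png",im)
u0=proj("top",[[.475,-.313,.042]])[0]; x,yy=np.int32(u0-10)
g=cv2.resize(im[yy:yy+21,x:x+21,1],None,fx=8,fy=8,interpolation=cv2.INTER_CUBIC)
t,b=cv2.threshold(g,0,255,cv2.THRESH_OTSU); k,l,st,ce=cv2.connectedComponentsWithStats(b); i=1+np.argmax(st[1:,4])
u=(ce[i]+.5)/8-.5+[x,yy]; print("ball seen",back("top",u,.042),np.sqrt(st[i,4]*4/np.pi)/8,"px; expected",44/1000*494/1.685)
E
```

```text
[ 0.002  0.005  0.007 -0.001 -0.    -0.   ]
0 [[-0.0004,-0.0006,0.0108,0.001,-0.001,0.0,0.1],[-0.0004,-0.0005,0.0109,0.001,-0.001,0.0,0.1],[-0.0004,-0.0005,0.0109,0.002,-0.001,0.0,0.1],[0.0,0.0,0.0072,0.0,0.0,0.0,0.1],[0.0,0.0,0.0073,0.0,0.0,0.0,0.1],[0.0,0.0,0.0072,0.0,0.0,0.0,0.1],[0.0,0.0,0.0073,0.0,0.0,0.0,0.1],[0.0,0.0,0.0,0.0,0.0,0.0,0.1]]
end [ 0.5038 -0.089   0.031 ] now [ 0.5054 -0.0901  0.0926] [3.094 0.529 0.006] j [-0.29  0.07  1.66 -0.    1.42  0.95]
ball seen [ 0.47589015 -0.31431132] 10.771441570838682 px; expected 12.899703264094953
```

```bash
cat >> h.py <<'E'
def avg(n=10):
    P=[];r=[]
    for _ in range(n):
        ctrl.read_camera("top"); s=ctrl.sense(); P.append(s["tcp_pos"]); r.append(R.from_rotvec(s["tcp_rot"]))
    P=np.array(P); m=R.concatenate(r).mean().as_matrix()
    print("tcp",P.mean(0).round(4),"sd",P.std(0).round(4),"yaw of y",np.arctan2(m[1,1],m[0,1]).round(4),"z",m[:,2].round(4),"gap",s["finger_gap"].round(4),"F",s["contact_force"].round(1),s["finger_force"].round(1))
E
python3 -c "
from h import *
avg()"
```

```text
Traceback (most recent call last):
  File "h.py", line 39, in avg
    print("tcp",P.mean(0).round(4),"sd",P.std(0).round(4),"yaw of y",np.arctan2(m[1,1],m[0,1]).round(4),"z",m[:,2].round(4),"gap",s["finger_gap"].round(4),"F",s["contact_force"].round(1),s["finger_force"].round(1))
                                                                                                                                  ^^^^^^^^^^^^^^^^^^^^^
AttributeError: 'float' object has no attribute 'round'
```

```bash
sed -i 's/s\["finger_gap"\].round(4)/s["finger_gap"]/; s/s\["finger_force"\].round(1)/s["finger_force"]/' h.py
python3 -c "
from h import *
avg()"
```

```text
tcp [ 0.5048 -0.0899  0.0916] sd [0. 0. 0.] yaw of y -1.232 z [ 0.0027 -0.0019 -1.    ] gap 0.08465728693415281 F [-0.5 -0.6 -0.1] 0.0
```

```bash
cat > dr.py <<'E'
from h import *
Z=[0]*6
def S(*a): return [list(r) for r in a]
x=lambda d,n=1:[[0,0,d,0,0,0]]*n
calls=[
 ([[-.0412,-.0135,.0091,0,0,.133],[-.0426,-.0079,.0091,0,0,.133],[-.0433,-.0022,.009,0,0,.133],[-.0432,.0036,.0091,0,0,.134],[-.0423,.0093,.009,0,0,.133],[-.0407,.0148,.0091,0,0,.134],[-.0383,.0201,.009,0,0,.133],[-.0353,.0251,.0091,0,0,.134]],[.4539,.3137,.1499]),
 ([[.0001,-.0003,.0204,0,0,-.001]]*2+[[.0002,-.0003,.0204,0,0,-.001],[.0001,-.0002,.0204,0,0,-.001],[.0002,-.0003,.0203,0,0,-.002],Z,[0,.0083,0,0,0,0],[0,.0082,0,0,0,0]],[.469,.3191,.0498]),
 ([[0,.0083,0,0,0,0],[0,.0082,0,0,0,0]]*3+[[-.0004,.0092,0,0,0,0],[-.0012,.0091,0,0,0,0]],[.535,.3295,.048]),
 ([[a,b,0,0,0,0] for a,b in((-.002,.0089),(-.0027,.0087),(-.0035,.0085),(-.0043,.0081),(-.0049,.0078),(-.0056,.0072),(-.0062,.0068),(-.0067,.0062))],[.6028,.3052,.0481]),
 ([[a,b,0,0,0,0] for a,b in((-.0073,.0055),(-.0077,.005),(-.0081,.0042),(-.0085,.0035),(-.0087,.0028),(-.009,.0019),(-.0091,.0012),(-.0091,.0004))],[.6389,.2432,.0481]),
 ([[-.012,0,0,0,0,0]],[.6409,.2329,.0484]),
 ([[.008,0,0,0,0,0],[.002,0,-.03,0,0,0],[0,0,-.045,0,0,0],[.03,-.02,-.04,0,0,0],[.04,-.02,-.02,0,0,0],[.04,-.02,0,0,0,0],[.02,-.02,0,0,0,0]],[.5389,.3519,.1798]),
 ([[-.0332,.016,.008,0,0,.001]]*3+[[-.0331,.0161,.0079,0,0,0],[-.0331,.0161,.008,0,0,.001],[0,0,.04,0,0,0]],[.6469,.2052,.0991]),
 (x(.063),[.6483,.2049,.0387]),
 (x(-.014),[.6455,.2044,.049]),
 ([[-.0003,.0004,-.0253,-.001,0,0],[-.0003,.0005,-.0252,-.002,0,.001],[-.0004,.0005,-.0253,-.001,0,0],[-.0003,.0005,-.0252,-.002,0,.001],[-.0226,-.0172,-.004,0,0,.073],[-.0238,-.0154,-.004,0,0,.073],[-.0249,-.0137,-.004,0,0,.073],[-.0258,-.0118,-.004,0,0,.073]],[.5969,.1016,.1677]),
 ([[-.0266,-.0099,-.004,0,0,.073],[-.0273,-.0079,-.004,0,0,.073],[-.0278,-.0059,-.004,0,0,.073],[-.0281,-.0039,-.004,0,0,.073],[-.0284,-.0019,-.004,0,0,.074],[-.0284,.0003,-.004,0,0,.073],[-.0275,.0109,.0044,0,0,.083],[-.0265,.0131,.0044,0,0,.082]],[.5102,-.1088,.1827]),
 ([[-.0253,.0152,.0044,0,0,.083],[-.024,.0173,.0045,0,0,.082],[-.0225,.0192,.0044,0,0,.083],[-.0208,.021,.0045,0,0,.082],[-.019,.0226,.0044,0,0,.083],[-.0171,.0241,.0045,0,0,.082],[-.0151,.0254,.0044,0,0,.083]],[.4737,-.3143,.1494]),
 (x(.0894),[.4758,-.3113,.0611]),
 ([[-.0016,.0003,.018,0,0,0]],[.4746,-.3123,.0434]),
 (x(.003),[.475,-.3131,.0418]),
 ([Z],[.4746,-.3123,.0403]),
 (x(-.12),[.473,-.3118,.1584]),
 ([[.0129,-.0294,.0013,0,-.001,-.009],[.0132,-.0293,.0013,0,-.001,-.009],[.0135,-.0292,.0013,0,0,-.009],[.0138,-.029,.0013,-.001,-.001,-.009],[.014,-.0289,.0013,0,0,-.008],[.0142,-.0288,.0012,-.001,-.001,-.009],[.0145,-.0286,.0012,0,0,-.008]],[.5037,-.0862,.1493]),
 (x(.06),[.5048,-.0899,.0916])]
def run():
    p=np.array([.174,.522,.223]); th=2*np.arctan2(3.101,.505)+0
    M=R.from_rotvec(np.array([-.505,-3.101,0])*np.pi/np.hypot(.505,3.101))
    for rows,m in calls:
        for r in rows: p=p+M.apply(r[:3]); M=M*R.from_rotvec(r[3:])
        a=M.as_matrix(); print(p.round(4),"meas-cmd",((np.array(m)-p)*1000).round(1),"yaw",np.arctan2(a[1,1],a[0,1]).round(3),a[:2,2].round(3))
if __name__=="__main__": run()
E
python3 dr.py
```

```text
[0.4521 0.3152 0.1505] meas-cmd [ 1.8 -1.5 -0.6] yaw 0.181 [ 0. -0.]
[0.4668 0.3187 0.0486] meas-cmd [2.2 0.4 1.2] yaw 0.187 [ 0. -0.]
[0.5338 0.3298 0.0486] meas-cmd [ 1.2 -0.3 -0.6] yaw 0.187 [ 0. -0.]
[0.6016 0.3061 0.0486] meas-cmd [ 1.2 -0.9 -0.5] yaw 0.187 [ 0. -0.]
[0.6382 0.2443 0.0486] meas-cmd [ 0.7 -1.1 -0.5] yaw 0.187 [ 0. -0.]
[0.6404 0.2325 0.0486] meas-cmd [ 0.5  0.4 -0.2] yaw 0.187 [ 0. -0.]
[0.5358 0.3552 0.1836] meas-cmd [ 3.1 -3.3 -3.8] yaw 0.187 [ 0. -0.]
[0.6451 0.207  0.1037] meas-cmd [ 1.8 -1.8 -4.6] yaw 0.183 [ 0. -0.]
[0.6451 0.207  0.0407] meas-cmd [ 3.2 -2.1 -2. ] yaw 0.183 [ 0. -0.]
[0.6451 0.207  0.0547] meas-cmd [ 0.4 -2.6 -5.7] yaw 0.183 [ 0. -0.]
[0.5957 0.1046 0.1713] meas-cmd [ 1.2 -3.  -3.6] yaw -0.111 [0.006 0.001]
[ 0.5087 -0.1058  0.1857] meas-cmd [ 1.5 -3.  -3. ] yaw -0.715 [0.006 0.001]
[ 0.4731 -0.3095  0.1542] meas-cmd [ 0.6 -4.8 -4.8] yaw -1.293 [0.006 0.001]
[ 0.4736 -0.3094  0.0648] meas-cmd [ 2.2 -1.9 -3.7] yaw -1.293 [0.006 0.001]
[ 0.4722 -0.3101  0.0468] meas-cmd [ 2.4 -2.2 -3.4] yaw -1.293 [0.006 0.001]
[ 0.4723 -0.3101  0.0438] meas-cmd [ 2.7 -3.  -2. ] yaw -1.293 [0.006 0.001]
[ 0.4723 -0.3101  0.0438] meas-cmd [ 2.3 -2.2 -3.5] yaw -1.293 [0.006 0.001]
[ 0.4715 -0.3103  0.1638] meas-cmd [ 1.5 -1.5 -5.4] yaw -1.293 [0.006 0.001]
[ 0.5024 -0.0876  0.155 ] meas-cmd [ 1.3  1.4 -5.7] yaw -1.232 [ 0.003 -0.002]
[ 0.5025 -0.0877  0.095 ] meas-cmd [ 2.3 -2.2 -3.4] yaw -1.232 [ 0.003 -0.002]
```

carry_out([
  [[-0.0003,-0.0006,0.015,0.001,-0.001,0,0.1],[-0.0003,-0.0006,0.015,0.001,-0.001,0,0.1],[0,0,0.015,0.001,-0.001,0,0.1],[0,0,0.01,0,0,0,0.1],[0,0,0.0056,0,0,0,0.1],[0,0,0,0,0,0,0.1],[0,0,0,0,0,0,0.6],[0,0,0,0,0,0,0.6]],
], grip_force=8)

```text
time_s: 19.35
tcp_pos: [0.5046, -0.0892, 0.0318]
tcp_rot: [3.096, 0.529, 0.001]
contact_force: [0.1, -0.3, -0.3]
finger_gap: 0.072
finger_force: 0.0
```

carry_out([
  [[0,0,0,0,0,0,0.6],[0,0,0,0,0,0,0.6],[0,0,0,0,0,0,0.6],[0,0,0,0,0,0,0.6],[0,0,0,0,0,0,0.6],[0,0,0,0,0,0,0.6],[0,0,0,0,0,0,0.6],[0,0,0,0,0,0,0.6]],
])

```text
time_s: 20.15
tcp_pos: [0.5045, -0.0893, 0.0318]
tcp_rot: [3.096, 0.529, 0.0]
contact_force: [-0.9, -0.8, 4.9]
finger_gap: 0.0617
finger_force: 8.0
```

```bash
python3 -c "
from h import *
avg(2)"
```

```text
tcp [ 0.5046 -0.0893  0.0318] sd [0. 0. 0.] yaw of y -1.232 z [ 4.e-04 -7.e-04 -1.e+00] gap 0.06183388421722231 F [0.3 0.2 5.4] 7.999747842550278
```

```bash
python3 -c "
from h import *
y=.3388-np.pi/2; y2=.2757-np.pi/2
plan([(.5046,-.0893,.031,y,.6,3),(.5046,-.0893,.13,y,.6,5),(.4753,-.3125,.13,y2,.6,12),(.4753,-.3125,.10,y2,.6,2),(.4753,-.3125,.10,y2,.6,2)])"
```

```text
0 [[0.0,0.0,0.0003,0.0,0.0,0.0,0.6],[0.0,0.0,0.0002,0.0,0.0,0.0,0.6],[0.0,0.0001,0.0003,0.001,0.0,0.0,0.6],[0.0,0.0,-0.0198,0.0,0.0,0.0,0.6],[0.0,0.0,-0.0198,0.0,0.0,0.0,0.6],[0.0,0.0,-0.0198,0.0,0.0,0.0,0.6],[0.0,0.0,-0.0198,0.0,0.0,0.0,0.6],[0.0,-0.0001,-0.0198,0.0,0.0,0.0,0.6]]
1 [[-0.0085,0.0167,0.0,0.0,0.0,0.005,0.6],[-0.0084,0.0168,0.0,0.0,0.0,0.005,0.6],[-0.0083,0.0168,0.0,0.0,0.0,0.005,0.6],[-0.0082,0.0169,0.0,0.0,0.0,0.005,0.6],[-0.0081,0.0169,0.0,0.0,0.0,0.005,0.6],[-0.0081,0.0169,0.0,0.0,0.0,0.005,0.6],[-0.008,0.017,0.0,0.0,0.0,0.006,0.6],[-0.0079,0.017,0.0,0.0,0.0,0.005,0.6]]
2 [[-0.0078,0.0171,0.0,0.0,0.0,0.006,0.6],[-0.0077,0.0171,0.0,0.0,0.0,0.005,0.6],[-0.0076,0.0172,0.0,0.0,0.0,0.006,0.6],[-0.0075,0.0172,-0.0001,0.0,0.0,0.005,0.6],[0.0,0.0,0.015,0.0,0.0,0.0,0.6],[0.0,0.0,0.015,0.0,0.0,0.0,0.6],[0.0,0.0,0.0,0.0,0.0,0.0,0.6],[0.0,0.0,0.0,0.0,0.0,0.0,0.6]]
end [ 0.4753 -0.3125  0.1   ] now [ 0.5046 -0.0892  0.0318] [3.096 0.53  0.   ] j [-0.29  0.12  1.72 -0.    1.29  0.95]
```

carry_out([
  [[0,0,0,0,0,0,0.6],[0,0,0,0,0,0,0.6],[0,0,0,0,0,0,0.6],[0,0,-0.01,0,0,0,0.6],[0,0,-0.0208,0,0,0,0.6],[0,0,-0.0208,0,0,0,0.6],[0,0,-0.0208,0,0,0,0.6],[0,0,-0.0258,0,0,0,0.6]],
], grip_force=30)

```text
time_s: 21.05
tcp_pos: [0.5026, -0.0884, 0.1285]
tcp_rot: [-3.094, -0.529, 0.008]
contact_force: [-0.3, -0.9, -1.0]
finger_gap: 0.0613
finger_force: 30.0
```

carry_out([
  [[-0.0085,0.0167,0,0,0,0.005,0.6],[-0.0084,0.0168,0,0,0,0.005,0.6],[-0.0083,0.0168,0,0,0,0.005,0.6],[-0.0082,0.0169,0,0,0,0.005,0.6],[-0.0081,0.0169,0,0,0,0.005,0.6],[-0.0081,0.0169,0,0,0,0.005,0.6],[-0.008,0.017,0,0,0,0.006,0.6],[-0.0079,0.017,0,0,0,0.005,0.6]],
])

```text
time_s: 21.85
tcp_pos: [0.4837, -0.2379, 0.1284]
tcp_rot: [-3.105, -0.466, 0.004]
contact_force: [-0.1, -0.5, -0.8]
finger_gap: 0.061
finger_force: 30.0
```

carry_out([
  [[-0.0078,0.0171,0,0,0,0.006,0.6],[-0.0077,0.0171,0,0,0,0.005,0.6],[-0.0076,0.0172,0,0,0,0.006,0.6],[-0.0075,0.0172,0,0,0,0.005,0.6],[0,0,0.015,0,0,0,0.6],[0,0,0.015,0,0,0,0.6],[0,0,0,0,0,0,0.6],[0,0,0,0,0,0,0.6]],
])

```text
time_s: 22.65
tcp_pos: [0.4742, -0.3109, 0.0977]
tcp_rot: [-3.109, -0.433, 0.005]
contact_force: [0.6, -0.4, -0.8]
finger_gap: 0.0614
finger_force: 30.0
```

```bash
python3 - <<'E'
from fit import *
import time
avg(6)
s=ctrl.sense(); p=s["tcp_pos"]; M=R.from_rotvec(s["tcp_rot"])
im=np.mean([ctrl.read_camera("scene").astype(float) for _ in range(4)],0).astype(np.uint8)[:,:,::-1].copy(); cv2.imwrite("pics/acc_scene6.png",im)
u=proj("scene",[[.4748,-.3126,.07]])[0]; x,y=np.int32(u-[30,25]); c=crop(im,x,y,60,45,13)
f=lambda P:np.int32((proj("scene",P)+.5-[x,y])*13)
ax=M.as_matrix(); yaw=np.arctan2(-ax[0,1],ax[1,1]); q0=[p[0]-.0005*ax[0,0],p[1]-.0005*ax[1,0],np.arctan2(ax[1,0],ax[0,0])]
zt=p[2]-.0018+.006
for L in ([(58,31),(58,-31),(-58,-31),(-58,31),(58,31)],): cv2.polylines(c,[f(place(q0,[(a,b,zt*1000) for a,b in L]))],False,(0,0,255),1)
qu=[.4748,-.3126,.2757]
for a in(46,-46):
    for b in(19,-19): cv2.polylines(c,[f(place(qu,[(a,b,54),(a,b,67)]))],False,(0,255,0),1)
cv2.imwrite("pics/s6.png",c); print(c.shape)
E
```

```text
tcp [ 0.4751 -0.3119  0.0997] sd [0.0002 0.0003 0.0005] yaw of y -1.2942 z [-4.e-04 -5.e-04 -1.e+00] gap 0.0613691178793047 F [ 0.4 -0.1 -2. ] 29.99916672706604
(585, 780, 3)
```

View pics/s6.png

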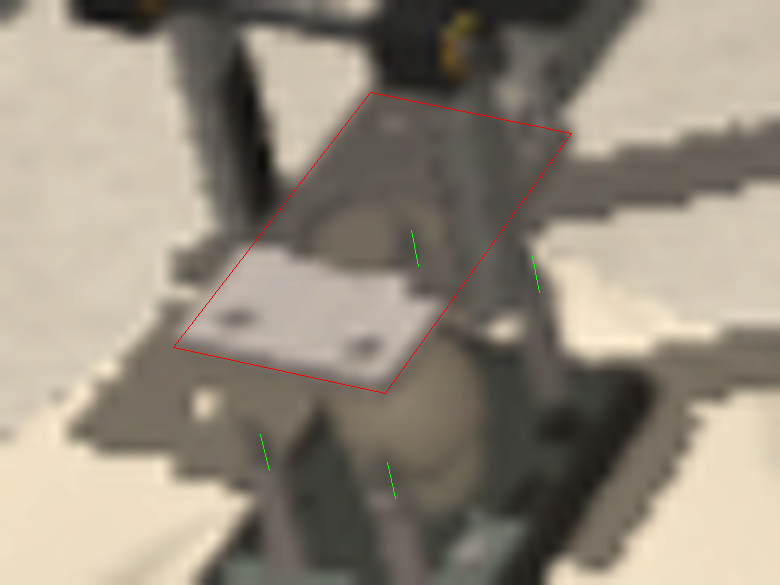

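The plate is held as predicted, with its near corners at (173,345) and (385,387). The ball sits in the cup beneath it, and the pins are within about 1 px of prediction, so I'll lower slowly.

carry_out([
  [[0,0.0006,0.01,0,0,0,0.6],[0,0,0.01,0,0,0,0.6],[0,0,0.01,0,0,0,0.6],[0,0,0.0015,0,0,0,0.6],[0,0,0.0015,0,0,0,0.6],[0,0,0.0015,0,0,0,0.6],[0,0,0.0015,0,0,0,0.6],[0,0,0.001,0,0,0,0.6]],
])

```text
time_s: 23.95
tcp_pos: [0.4753, -0.3134, 0.0629]
tcp_rot: [3.11, 0.432, -0.0]
contact_force: [1.6, -2.2, 0.8]
finger_gap: 0.0617
finger_force: 30.0
```

```bash
python3 -c "
from h import *
avg(4);print(ctrl.sense()['ft_torque'])"
```

```text
tcp [ 0.4753 -0.3134  0.0629] sd [0. 0. 0.] yaw of y -1.2949 z [ 2.0e-04 -1.5e-03 -1.0e+00] gap 0.06138647259146627 F [ 0.7 -1.3  1.3] 29.997446537017822
[-0.49031234  0.01556208  0.19156804]
```

carry_out([
  [[0.0003,0.0006,0.001,0,0,0,0.6],[0,0,0.001,0,0,0,0.6],[0,0,0.001,0,0,0,0.6],[0,0,0.001,0,0,0,0.6],[0,0,0.001,0,0,0,0.6],[0,0,0.001,0,0,0,0.6],[0,0,0,0,0,0,0.6],[0,0,0,0,0,0,0.6]],
])

```text
time_s: 24.95
tcp_pos: [0.4755, -0.3136, 0.0564]
tcp_rot: [3.111, 0.432, -0.001]
contact_force: [1.8, -4.6, 0.9]
finger_gap: 0.0615
finger_force: 30.0
```

```bash
python3 -c "
from h import *
avg(2);print(ctrl.sense()['ft_torque'])"
```

```text
tcp [ 0.4754 -0.3136  0.0564] sd [0. 0. 0.] yaw of y -1.295 z [-6.e-04 -7.e-04 -1.e+00] gap 0.0614788109053668 F [ 1.7 -4.4  1.5] 29.99836564064026
[-0.75166677 -0.15245901  0.22424413]
```

carry_out([
  [[0.0003,0.001,0.0005,0,0,0,0.6],[0,0,0.0005,0,0,0,0.6],[0,0,0.0005,0,0,0,0.6],[0,0,0.0005,0,0,0,0.6],[0,0,0,0,0,0,0.6],[0,0,0,0,0,0,0.6],[0,0,0,0,0,0,0.6],[0,0,0,0,0,0,0.6]],
])

```text
time_s: 25.85
tcp_pos: [0.4756, -0.3137, 0.0557]
tcp_rot: [-3.111, -0.432, 0.002]
contact_force: [-2.0, 0.1, 8.7]
finger_gap: 0.0616
finger_force: 30.0
```

Seated on the shoulders: 8.7 N up and TCP z at 0.0557 as expected. I'll release slowly and retreat.

carry_out([
  [[0,0,0,0,0,0,0.6],[0,0,0,0,0,0,0.25],[0,0,0,0,0,0,0.25],[0,0,0,0,0,0,0.2],[0,0,0,0,0,0,0.15],[0,0,0,0,0,0,0.15],[0,0,0,0,0,0,0.1],[0,0,0,0,0,0,0.1]],
], grip_force=4)

```text
time_s: 26.65
tcp_pos: [0.4758, -0.3142, 0.0542]
tcp_rot: [-3.112, -0.432, 0.002]
contact_force: [0.0, 0.3, -0.2]
finger_gap: 0.0846
finger_force: 0.0
```

carry_out([
  [[0,0,-0.005,0,0,0,0.1],[0,0,-0.02,0,0,0,0.1],[0,0,-0.04,0,0,0,0.1],[0,0,-0.04,0,0,0,0.1],[0,-0.04,-0.03,0,0,0,0.1],[0,-0.045,-0.01,0,0,0,0.1],[0,-0.045,0,0,0,0,0.1],[0,-0.045,0,0,0,0,0.1]],
])

```text
time_s: 27.45
tcp_pos: [0.4281, -0.1446, 0.2006]
tcp_rot: [3.111, 0.43, 0.002]
contact_force: [-0.0, -0.1, 0.0]
finger_gap: 0.0847
finger_force: 0.0
```

```bash
python3 - <<'E'
from fit import *
avg(3); outs=[]
q=[.4752,-.3132,.2757]
for n in("top","scene"):
    im=np.mean([ctrl.read_camera(n).astype(float) for _ in range(4)],0).astype(np.uint8)[:,:,::-1].copy(); cv2.imwrite(f"pics/acc_{n}7.png",im)
    u=proj(n,[[.4748,-.3126,.05]])[0]; x,y=np.int32(u-[25,25]); c=crop(im,x,y,50,50,8)
    L=[(58,31,60),(58,-31,60),(-58,-31,60),(-58,31,60),(58,31,60)]
    cv2.polylines(c,[np.int32((proj(n,place(q,L))+.5-[x,y])*8)],False,(0,0,255),1); outs.append(c)
cv2.imwrite("pics/s7.png",np.hstack(outs))
E
```

```text
tcp [ 0.4271 -0.1416  0.2004] sd [0.0008 0.0022 0.0001] yaw of y -1.2908 z [ 3.0e-04  1.6e-03 -1.0e+00] gap 0.08456538327984033 F [-0.4 -0.1  0.4] 0.0
```

View pics/s7.png

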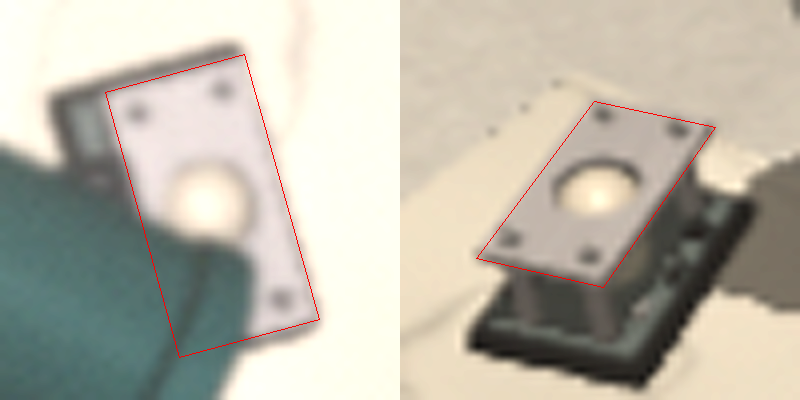

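The plate lies flat, with its outline matching in both views. The ball shows through the hole at (597,192) and the pins are in their holes.

```bash
python3 -c "
from station import ctrl
print(ctrl.close_job())"
```

```text
the job is handed in; nothing more can be done
None
```

The ball sits in the cup, the plate lies flat on the four shoulders with the ball showing through its hole, and the job was handed in at about 28 s; no verdict came back.

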